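# Crate the blue shoe-cream bottles

## Robot

A 7-joint arm with a two-finger parallel gripper is mounted at the origin on the work surface. World frame = base frame: x ahead of the robot, y to its left, z up, the work surface at z = 0. Lengths are in m, angles in rad, forces in N, time in s.
With the tool pointing down it reaches from about 0.4 to 0.875 m from the base axis. Payload 19.3 kg.
Tool frame: the origin (TCP) lies on the centre line of the jaws, within the pads' length; the fingertips stand 22 mm ahead of it and the grasp point (between the pads) lies 3 mm ahead of it; z points along the fingers, y is the line along which they close (so a half turn about z gives the same grasp; the last joint's range is limited). The gripper opens to 85 mm and grips with 20 to 120 N. Pads are 22 mm wide; open, the fingers measure 114 mm over their backs; the gripper's body (76 mm by 85 mm) begins 54 mm behind the grasp point. The pads swing forward as they close: fully open they stand 13 mm farther back than shut.
Start: joints at [-1.18, 0.521, -0.036, 1.599, 0.021, 1.021, -0.113], TCP at [0.278, 0.56, 0.253] pointing down, gripper open.
Joint ranges: [-2.91, 2.91], [-0.3, 2.13], [-1.5, 1.42], [0.17, 2.43], [-1.26, 4.41], [0.16, 1.93], [-2.52, 2.52]. Speed limits (rad/s): [1.89, 1.89, 2.39, 2.39, 3.01, 3.01, 3.01].

## Interface

Orientations are given as a unit quaternion [w, x, y, z].
In Python, from plant import arm gives the robot as it stands.
- The arm moves only by the shell command python3 -m creep 'ROWS' [OPENING] [FORCE]. ROWS is JSON, a list of rows, each a list of 2 entries, a list of its own where there are three numbers: the shift along the world's x, y, z each as a share of 0.02 m, from -1 to 1, then the turn about the world's z as a share of 8 degrees, from -1 to 1. In form: [[[x, y, z], yaw], ...]. A call has 1 to 12 rows; each row shifts and turns the commanded pose from where the row before left it; what a row does not reach is not made up. A row lasts 1/10 s, in which the tool goes at most 50 mm and 8.59 degrees, less where a joint would pass 70% of its speed; a pose out of reach is approached as far as the arm can. A call with a number of a shift or a turn outside -1 to 1 is refused whole. A call with a gripper value outside its range is refused whole. OPENING is the gripper's target within -1 to 1 (shut at 1, half-way at 0, fully open at -1), set as the call begins (- or left out, the last holds). The fingers move at their own pace and stop on an object; FORCE is the grip in N (left out, the last holds). Time passes only in rows, so rows that do not move let the fingers close. It gives the time, the measured TCP pose, the force, the opening and the grip force at its end, in the units of the state.
- arm.observe(): the state, without advancing time (a new reading comes with each control period).
- arm.snapshot(name): name is "side" or "top"; returns the picture (480x640x3 uint8, red, green, blue); there is no depth.
- arm.calibration(name): a dict with "mtx" (3x3 intrinsics, pixels), "dist_coeffs" ([k1, k2, p1, p2, k3] as OpenCV has them; the pictures are not rectified), "R" (3x3) and "t" (3): a world point X has camera coordinates R X + t. Camera axes: x right, y down, z forward; pixel columns grow to the right and rows downward; lengths in m; the calibration is good to about 2 mm. A picture is of the moment at which its call begins. calibration takes no time and is no camera call.
- arm.job_done(): hands the job in; it is judged then, once.
Trained networks look in the newest picture that a camera, given by its name, has taken for a name from the list of things; names that differ only in an ending like _2 or _b are one class to them, and where a whole thing is asked for, a point or a joint stands for the part that bears it (a point fixed in the world has none). Each returns a list of dicts, best first, with "score" (0 to 1); they miss things now and then, are a little off and sometimes report something else, mostly with a low value. They report only what shows in the picture. A call takes as long as a camera call. They do not tell look-alikes from the thing itself.
- arm.look_for(camera, query): "uv" ([column, row] in pixels, amid what is visible of it).
The state is a dict: "time": time; "q": joint angles; "qvel": joint speeds; "joint_torque": joint torques, N m; "eef_pos": TCP position; "eef_rot": TCP orientation; "wrist_force": force on the tool from outside, world axes, zero at the start; "ft_torque": the same for the moment, N m; "gripper_width": opening from 0.0 (shut) to 1.0 (fully open); "gripper_force": force on a finger pad.
Only numpy, scipy, OpenCV 4.12 (cv2) and the standard library are available. Lean on these libraries where they do the work, as an engineer would, in place of code of your own. Each camera call takes 0.05 s, during which the arm holds its last target. There are 200 camera calls.

## Task

Put the two navy-blue shoe-cream bottles with the yellow band into the divided wooden crate, each upright in an empty cell of its own, standing on the cell floor. Lower them in rather than dropping them, and leave the brown bottle standing in its cell.

Things in the scene. Friction and masses are not known exactly. Their poses are not given: they have to be found in the camera images.
- blue_a_mid (a point): First blue bottle: a navy-blue straight-sided bottle, yellow label band, navy cap, upright on the bench: 46 mm across, 110 mm tall (46 mm wide up to 82 mm, then a 36 mm cap), about 0.18 kg. This point is its centre, 55 mm above its underside; z up. Other standing bottles are at least 95 mm away, centre to centre, and no taller than 110 mm.
- blue_b_mid (a point): Second blue bottle, identical: a navy-blue straight-sided bottle, yellow label band, navy cap, upright on the bench: 46 mm across, 110 mm tall (46 mm wide up to 82 mm, then a 36 mm cap), about 0.18 kg. This point is its centre, 55 mm above its underside; z up. Other standing bottles are at least 95 mm away, centre to centre, and no taller than 110 mm.
- crate: light-wood crate fixed to the bench, 172 x 172 x 42 mm high, open on top; walls, floor and cross divider 8 mm thick, divider as high as the walls. Origin: centre of its underside; z up, x, y along its walls; any yaw. Four 74 mm square cells, centres at x = +-41, y = +-41 mm in its frame, floor 8 mm above the origin. The brown bottle is in cell (+41, +41); the other three are empty.
- brown_mid (a point): a brown bottle with a white paper band and white cap, already standing in one cell of the crate: 46 mm across, 90 mm tall. This point is its centre, 45 mm above its underside; z up.
Not all that is in view belongs to the job. What is shaped like the crate but turquoise is not meant.

How it is judged:
At the end, for the whole second after the job is handed in: Both blue bottles stand on the floor of the crate, each within 17 mm of the centre of its own cell along each side of the crate, upright within about 10 degrees, centre within 10 mm of its standing height, and at rest; the brown bottle still stands upright in its cell (angle between each of blue_a_mid, blue_b_mid, brown_mid's own z axis and vertical below 0.17 rad and z of blue_a_mid in the frame of crate between 0.053 and 0.073 m and (x of blue_a_mid in the frame of crate between -0.058 and -0.024 m or x of blue_a_mid in the frame of crate between 0.024 and 0.058 m) and (y of blue_a_mid in the frame of crate between -0.058 and -0.024 m or y of blue_a_mid in the frame of crate between 0.024 and 0.058 m) and linear speed of each of blue_a, blue_b below 0.03 m/s and z of blue_b_mid in the frame of crate between 0.053 and 0.073 m and (x of blue_b_mid in the frame of crate between -0.058 and -0.024 m or x of blue_b_mid in the frame of crate between 0.024 and 0.058 m) and (y of blue_b_mid in the frame of crate between -0.058 and -0.024 m or y of blue_b_mid in the frame of crate between 0.024 and 0.058 m) and z of brown_mid in the frame of crate between 0.043 and 0.063 m and x of brown_mid in the frame of crate between 0.024 and 0.058 m and y of brown_mid in the frame of crate between 0.024 and 0.058 m); the robot touches nothing.
It fails at once if a blue bottle dropped: falling or flying faster than 0.8 m/s (a fall of more than about 30 mm) with the fingers off it ((linear speed of blue_a above 0.8 m/s and contact force between blue_a and the fingers below 0.1 N) or (linear speed of blue_b above 0.8 m/s and contact force between blue_b and the fingers below 0.1 N)).
It fails at once if the brown bottle tipped by more than 30 degrees or lifted out of its cell (angle between brown_mid's own z axis and vertical above 0.52 rad or z of brown_mid in the frame of crate above 0.085 m).
It also fails if it takes over 58 s, if anything falls off the work surface, if the arm or the gripper's body presses on something with over 40 N, if the wrist force passes 120 N, or if a joint passes its speed limit or range.

## Working session

There is one attempt and no reset: what is moved stays moved. The work goes in short steps, Python scripts to look and compute and a shell command to move; the robot and the scene stay as the last step left them, time stands still between calls to the robot, and variables do not carry over. Pictures are saved under pics/ and viewed, at most 10 in all, crops included, and the job is handed in when it is done.

```bash
mkdir -p pics
cat > h.py <<'E'
import numpy as np, cv2
from plant import arm
def ray(cam,uv):
    c=arm.calibration(cam); R=np.array(c["R"]);t=np.array(c["t"])
    p=cv2.undistortPoints(np.array([[uv]],float),np.array(c["mtx"]),np.array(c["dist_coeffs"]))[0,0]
    return -R.T@t, R.T@np.array([p[0],p[1],1])
def at_z(cam,uv,z):
    o,d=ray(cam,uv); return o+d*(z-o[2])/d[2]
def proj(cam,X):
    c=arm.calibration(cam)
    return cv2.projectPoints(np.array(X,float).reshape(-1,3),cv2.Rodrigues(np.array(c["R"]))[0],np.array(c["t"],float),np.array(c["mtx"]),np.array(c["dist_coeffs"]))[0][:,0]
def snap(cam,name):
    im=arm.snapshot(cam); cv2.imwrite(f"pics/{name}.png",im[:,:,::-1]); return im
E
python3 - <<'E'
from h import *
for c in("top","side"):
    snap(c,c+"0")
    print(c,"cam",ray(c,(320,240)))
    for q,z in(("blue_a_mid",.055),("crate",.02),("brown_mid",.053)):
        for r in arm.look_for(c,q): print(c,q,r["uv"],round(r["score"],2),at_z(c,r["uv"],z).round(3))
print(arm.observe())
E
```

```text
top cam (array([ 0.33695072, -0.01484253,  1.12872694]), array([ 0.11124731, -0.0117693 , -0.99381625]))
top blue_a_mid [173.5, 145.1] 0.68 [0.632 0.239 0.055]
top crate [446.0, 170.0] 0.84 [ 0.593 -0.265  0.02 ]
top crate [184.9, 334.8] 0.81 [0.289 0.217 0.02 ]
top crate [431.3, 329.1] 0.7 [ 0.298 -0.23   0.02 ]
top brown_mid [480.1, 192.4] 0.78 [ 0.544 -0.318  0.053]
side cam (array([0.44936107, 0.68220109, 0.48629948]), array([ 0.00640983, -0.86694644, -0.4991375 ]))
side blue_a_mid [180.0, 351.1] 0.85 [0.637 0.237 0.055]
side crate [391.5, 220.7] 0.71 [ 0.297 -0.22   0.02 ]
side crate [433.8, 371.6] 0.65 [0.293 0.23  0.02 ]
side crate [261.7, 209.8] 0.61 [ 0.592 -0.262  0.02 ]
side brown_mid [278.8, 184.5] 0.86 [ 0.558 -0.334  0.053]
{'time': 0.4, 'q': array([-1.18022689,  0.52151821, -0.03629626,  1.59955188,  0.02123239,
        1.02109984, -0.1128429 ]), 'qvel': array([-0.00010587, -0.00061394, -0.00109527, -0.00045816, -0.00019006,
        0.00118052, -0.00052029]), 'joint_torque': array([-1.42783931e-03, -9.26057339e+01,  1.97604597e+00, -3.69899762e+01,
        1.78485765e-02,  3.47553585e-03, -1.76014032e-05]), 'eef_pos': array([0.27791392, 0.5597648 , 0.25319853]), 'eef_rot': array([-2.26385715e-07,  2.28386747e-01,  9.73570482e-01, -9.69075175e-05]), 'wrist_force': array([ 0.14606886,  0.1401936 , -0.22479355]), 'ft_torque': array([ 0.03534407, -0.01307148, -0.07330271]), 'gripper_force': 0.0, 'gripper_width': 0.9997685255332615}
```

View pics/top0.png

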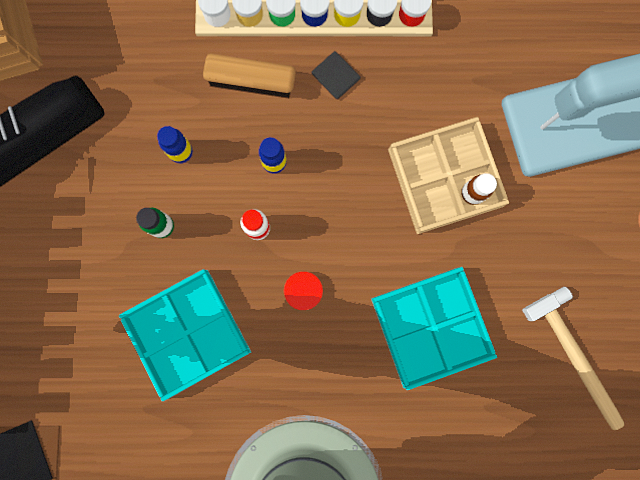

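View pics/side0.png

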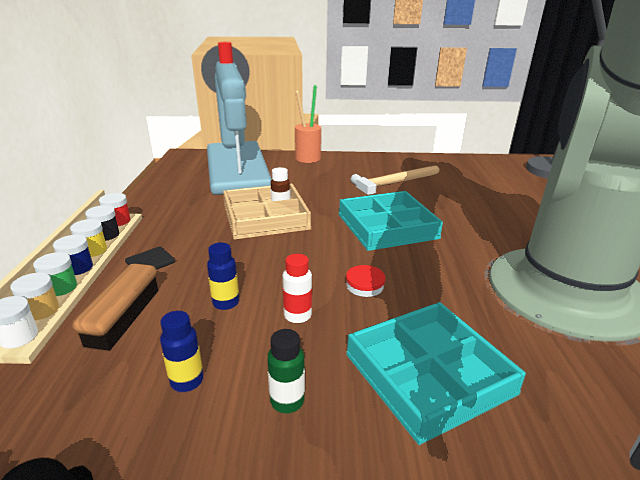

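The two blue bottles are at (173,145) and (272,155) in the top view, and the wooden crate is at (446,170) with the brown bottle at (480,190). These could be mistaken for them:
- Green bottle (155,222), red/white bottle (255,224) and the navy paint jar (315,12). None has the straight navy body with a yellow band.
- Turquoise crates at (185,335) and (433,328), which are excluded by colour.

I'll fit the bottles and crate, then check them in a crop.

```bash
cat > fit.py <<'E'
from h import *
from scipy.optimize import minimize
ims={c:cv2.imread(f"pics/{c}0.png") for c in("top","side")}
def mask(im):
    h=cv2.cvtColor(im,cv2.COLOR_BGR2HSV)
    return cv2.inRange(h,(115,150,60),(128,255,255))|cv2.inRange(h,(25,170,90),(34,255,255))
a=np.linspace(0,2*np.pi,40)
def ring(x,y,r,z): return np.c_[x+r*np.cos(a),y+r*np.sin(a),0*a+z]
def sil(c,x,y):
    m=np.zeros((480,640),np.uint8)
    for P in (np.r_[ring(x,y,.023,0),ring(x,y,.023,.082)],np.r_[ring(x,y,.018,.082),ring(x,y,.018,.11)]):
        cv2.fillConvexPoly(m,np.round(cv2.convexHull(proj(c,P).astype(np.float32))*16).astype(int),255,shift=4)
    return m
for n,p0 in(("a",at_z("top",(173.5,145),.055)[:2]),("b",at_z("top",(272,155),.055)[:2])):
    for cams in(("top",),("side",),("top","side")):
        def cost(p):
            s=0
            for c in cams:
                big=cv2.dilate(sil(c,*p0),np.ones((31,31)))
                k=mask(ims[c])&big; m=sil(c,*p); s+=1-np.count_nonzero(k&m)/np.count_nonzero(k|m)
            return s
        r=minimize(cost,p0,method="Nelder-Mead",options=dict(initial_simplex=[p0,p0+[.01,0],p0+[0,.01]],xatol=3e-4,fatol=1e-4))
        print(n,cams,r.x.round(4),round(r.fun,3))
# crate rim corners, top view
g=cv2.cvtColor(ims["top"],cv2.COLOR_BGR2GRAY)
uv=np.array([[389,151],[478,119],[508,203],[418,233]],np.float32)
s=cv2.cornerSubPix(g,uv.reshape(-1,1,2).copy(),(4,4),(-1,-1),(3,30,.01))[:,0]
P=np.array([at_z("top",u,.042) for u in s]); print(s.round(1).tolist(),P.round(4).tolist())
print("centre",P.mean(0),"sides",[np.linalg.norm(P[i]-P[i-1]).round(4) for i in range(4)])
e=P[0]-P[1]; f=P[0]-P[3]; print("dirs deg",np.degrees([np.arctan2(e[1],e[0]),np.arctan2(f[1],f[0])]))
v=ims["top"].copy()
A=cv2.resize(v[100:250,370:530],None,fx=3,fy=3); B=cv2.resize(v[110:185,140:300],None,fx=3,fy=3)
cv2.imwrite("pics/crop.png",np.vstack([A,B]))
E
python3 fit.py
```

```text
a ('top',) [0.6323 0.2374] 0.596
a ('side',) [0.6381 0.2339] 0.206
a ('top', 'side') [0.635  0.2383] 0.821
b ('top',) [0.6134 0.0593] 0.597
b ('side',) [0.6164 0.0556] 0.227
b ('top', 'side') [0.6153 0.0592] 0.829
[[387.70001220703125, 148.8000030517578], [477.79998779296875, 117.4000015258789], [508.8999938964844, 202.3000030517578], [417.20001220703125, 233.8000030517578]] [[0.628, -0.1534, 0.042], [0.6876, -0.3223, 0.042], [0.5271, -0.3734, 0.042], [0.4695, -0.2044, 0.042]]
centre [ 0.57802738 -0.2633767   0.042     ] sides [np.float64(0.1665), np.float64(0.1791), np.float64(0.1684), np.float64(0.1785)]
dirs deg [109.42566717  17.83762967]
```

View pics/crop.png

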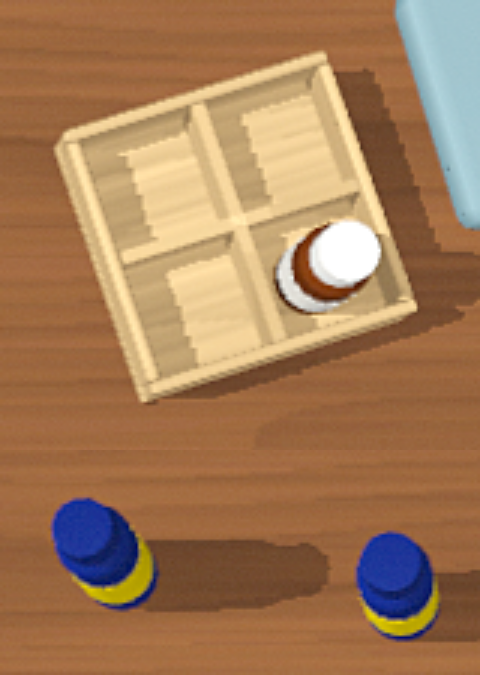

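The crop confirms both navy bottles with yellow bands and the wooden crate, with the brown bottle in its lower-right cell. The divider cross is at about (450,174). The left crate corners I used are base corners (z=0) and the right ones are rim corners, so I'll refit with the correct heights.

```bash
sed -i 's/(115,150,60),(128,255,255)/(110,110,35),(130,255,255)/; s/(25,170,90),(34/(22,150,60),(36/; /^# crate/,$d' fit.py
cat >> fit.py <<'E'
from scipy.optimize import least_squares
h=.086
L=np.array([[-h,-h,.042],[h,-h,.042],[-h,h,0],[h,h,0],[0,0,.042]])  # right-near, right-far, left-near, left-far, cross
U=np.array([[508.3,202.7],[477.7,117.7],[419,233],[390.3,149],[450,174]])
def W(p,L):
    L=np.asarray(L,float); c,s=np.cos(p[2]),np.sin(p[2]); return np.c_[p[0]+c*L[:,0]-s*L[:,1],p[1]+s*L[:,0]+c*L[:,1],L[:,2]]
r=least_squares(lambda p:(proj("top",W(p,L))-U).ravel(),[.578,-.263,.33],loss="soft_l1")
print("crate",r.x.round(4),np.degrees(r.x[2]),(proj("top",W(r.x,L))-U).round(1).tolist())
cells=W(r.x,[[-.041,-.041,0],[.041,.041,0],[.041,-.041,0],[-.041,.041,0]]);print("brown?, opposite, far-right, near-left",cells.round(4).tolist())
v=[]
for c in("top","side"):
    im=ims[c].copy()
    for z in(.042,0):
        cv2.polylines(im,[proj(c,W(r.x,[[-h,-h,z],[h,-h,z],[h,h,z],[-h,h,z]])).round().astype(int)],True,(0,0,255),1)
    v.append(cv2.resize(im[100:250,370:530] if c=="top" else im[140:290,190:350],None,fx=2.5,fy=2.5))
cv2.imwrite("pics/chk.png",np.hstack(v))
E
python3 fit.py
```

```text
a ('top',) [0.6353 0.2389] 0.156
a ('side',) [0.6373 0.2338] 0.088
a ('top', 'side') [0.6354 0.2389] 0.259
b ('top',) [0.6137 0.06  ] 0.16
b ('side',) [0.6171 0.0547] 0.093Traceback (most recent call last):
  File "fit.py", line 22, in <module>
    r=minimize(cost,p0,method="Nelder-Mead",options=dict(initial_simplex=[p0,p0+[.01,0],p0+[0,.01]],xatol=3e-4,fatol=1e-4))
    res = _minimize_neldermead(fun, x0, args, callback, bounds=bounds,
                               **options)
    fxcc = func(xcc)
    fx = function(np.copy(x), *(wrapper_args + args))
  File "fit.py", line 20, in cost
    k=mask(ims[c])&big; m=sil(c,*p); s+=1-np.count_nonzero(k&m)/np.count_nonzero(k|m)
                          ~~~^^^^^^
  File "fit.py", line 12, in sil
    cv2.fillConvexPoly(m,np.round(cv2.convexHull(proj(c,P).astype(np.float32))*16).astype(int),255,shift=4)
                                                 ~~~~^^^^^
  File "h.py", line 10, in proj
    c=arm.calibration(cam)
ValueError: time passes only in moves, steps and waits
```

```bash
sed -i 's/arm.calibration(cam)/cal(cam)/; s/^from plant import arm/from plant import arm\nimport functools\ncal=functools.cache(arm.calibration)/' h.py
sed -i 's/^for n,p0 in.*/for n,p0 in []:/' fit.py; python3 fit.py
```

```text
crate [ 0.5819 -0.2677  0.3049] 17.4699352050327 [[1.8, 0.4], [0.9, -1.5], [-1.9, 1.1], [-2.1, 0.3], [0.2, -0.9]]
brown?, opposite, far-right, near-left [[0.5551, -0.3191, 0.0], [0.6087, -0.2162, 0.0], [0.6333, -0.2945, 0.0], [0.5305, -0.2409, 0.0]]
```

View pics/chk.png

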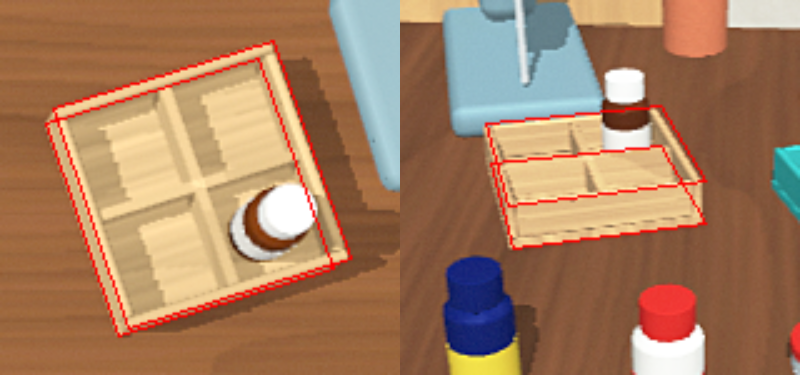

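The crate fit agrees in both views to a few mm. Two empty cells are my targets: (0.633,-0.2945) and (0.5305,-0.241). The current jaw yaw (63.6°) lies along the crate diagonal (62.5°), so the fingers clear the brown bottle without any turn.

```bash
python3 -m creep '[[[1,-0.9,0],0],[[1,-0.9,0],0],[[1,-0.9,0],0],[[1,-0.9,0],0],[[1,-0.9,0],0],[[1,-0.9,0],0],[[1,-0.9,0],0],[[1,-0.9,0],0],[[1,-0.9,0],0],[[1,-0.9,0],0],[[1,-0.9,0],0],[[1,-0.9,0],0]]' -1 40
python3 -m creep '[[[1,-0.9,0],0],[[1,-0.9,0],0],[[1,-0.9,0],0],[[1,-0.9,0],0],[[1,-0.9,0],0],[[0.9,-0.8,0],0],[[0,0,0],0],[[0,0,0],0]]'
```

```text
time: 1.6
eef_pos: [0.5187, 0.343, 0.2533]
eef_rot: [0.0, 0.228, 0.974, 0.0]
wrist_force: [-0.1, 0.3, -0.0]
gripper_width: 1.004
gripper_force: 0.0
time: 2.4
eef_pos: [0.6359, 0.2376, 0.253]
eef_rot: [-0.0, 0.229, 0.973, -0.0]
wrist_force: [-0.8, 0.5, 0.4]
gripper_width: 1.002
gripper_force: 0.0
```

```bash
python3 -m creep '[[[0,0,-1],0],[[0,0,-1],0],[[0,0,-1],0],[[0,0,-1],0],[[0,0,-1],0],[[0,0,-1],0],[[0,0,-1],0],[[0,0,-1],0],[[0,0,-0.6],0],[[0,0,-0.5],0],[[0,0,0],0]]'
python3 -m creep '[[[0,0,0],0],[[0,0,0],0],[[0,0,0],0],[[0,0,0],0],[[0,0,0],0],[[0,0,0],0],[[0,0,0],0],[[0,0,0],0],[[0,0,0],0],[[0,0,0],0]]' 1 40
```

```text
time: 3.5
eef_pos: [0.6353, 0.238, 0.0704]
eef_rot: [-0.001, 0.228, 0.974, -0.0]
wrist_force: [0.1, -0.1, -0.2]
gripper_width: 0.999
gripper_force: 0.0
time: 4.5
eef_pos: [0.6364, 0.2375, 0.0723]
eef_rot: [0.0, 0.229, 0.974, 0.0]
wrist_force: [-2.3, -2.8, 6.7]
gripper_width: 0.527
gripper_force: 39.9
```

```bash
python3 -m creep '[[[0,0,0.5],0],[[0,0,1],0],[[0,0,1],0],[[0,0,1],0],[[0,0,1],0],[[0,0,1],0],[[0,0,1],0],[[0,0,1],0],[[0,0,0.6],0],[[0,0,0],0]]'
python3 -m creep '[[[0,-0.5,0],0],[[0,-1,0],0],[[0,-1,0],0],[[0,-1,0],0],[[0,-1,0],0],[[0,-1,0],0],[[0,-1,0],0],[[0,-1,0],0],[[0,-1,0],0],[[0,-1,0],0],[[0,-1,0],0],[[0,-1,0],0]]'
python3 -m creep '[[[0,-1,0],0],[[0,-1,0],0],[[0,-1,0],0],[[0,-1,0],0],[[0,-1,0],0],[[0,-1,0],0],[[0,-1,0],0],[[0,-1,0],0],[[0,-1,0],0],[[0,-1,0],0],[[0,-1,0],0],[[0,-1,0],0]]'
python3 -m creep '[[[-0.1,-1,0],0],[[0,-1,0],0],[[0,-0.6,0],0],[[0,-0.5,0],0],[[0,0,0],0],[[0,0,0],0],[[0,0,0],0]]'
python3 - <<'E'
from h import *
v=[]
for c in("top","side"):
    im=snap(c,c+"1")[:,:,::-1]
    p=arm.observe()["eef_pos"]; u=proj(c,[p]).round().astype(int)[0]; print(c,u)
    x,y=np.clip(u-[100,100],0,[440,280]); v.append(cv2.resize(im[y:y+200,x:x+200],None,fx=2,fy=2))
cv2.imwrite("pics/held1.png",np.hstack(v))
E
```

```text
time: 5.5
eef_pos: [0.6365, 0.238, 0.2353]
eef_rot: [0.001, 0.228, 0.974, 0.001]
wrist_force: [0.8, 0.3, -1.9]
gripper_width: 0.526
gripper_force: 41.4
time: 6.7
eef_pos: [0.6356, 0.0055, 0.2333]
eef_rot: [0.0, 0.229, 0.973, -0.0]
wrist_force: [1.4, 0.2, -1.8]
gripper_width: 0.524
gripper_force: 41.3
time: 7.9
eef_pos: [0.6352, -0.2343, 0.2333]
eef_rot: [-0.0, 0.229, 0.973, -0.0]
wrist_force: [0.2, 0.4, -2.0]
gripper_width: 0.525
gripper_force: 41.3
time: 8.6
eef_pos: [0.6343, -0.2931, 0.2333]
eef_rot: [-0.0, 0.228, 0.974, 0.0]
wrist_force: [-0.0, -0.5, -1.9]
gripper_width: 0.523
gripper_force: 41.3
top [494 112]
side [238 112]
```

View pics/held1.png

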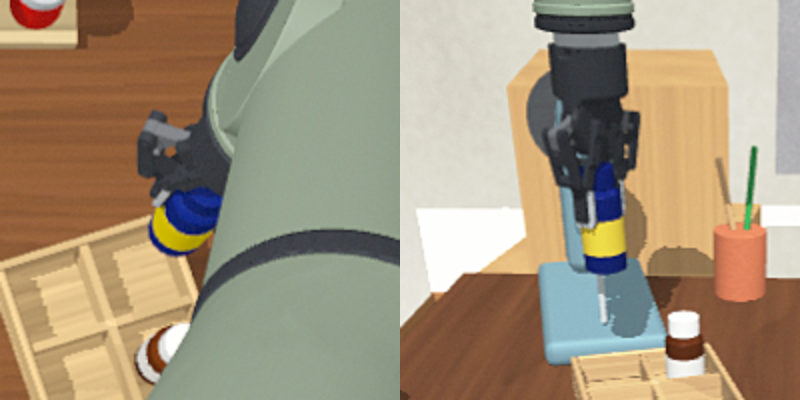

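The bottle is held upright between the fingers. The machine to the right is close to this cell, so I'll use the empty cell opposite the brown bottle at (0.609,-0.216). The diagonal jaw line keeps its clearance there too.

```bash
python3 -m creep '[[[-0.3,1,0],0],[[-0.3,1,0],0],[[-0.3,1,0],0],[[-0.4,0.85,0],0],[[0,0,0],0],[[0,0,-1],0],[[0,0,-1],0],[[0,0,-1],0],[[0,0,-1],0],[[0,0,-0.5],0],[[0,0,0],0],[[0,0,0],0]]'
python3 - <<'E'
from h import *
v=[]
for c in("top","side"):
    im=snap(c,c+"2")[:,:,::-1]
    p=arm.observe()["eef_pos"]; u=proj(c,[p]).round().astype(int)[0]
    x,y=np.clip(u-[100,90],0,[440,280]); v.append(cv2.resize(im[y:y+200,x:x+200],None,fx=2,fy=2))
cv2.imwrite("pics/held2.png",np.hstack(v))
E
```

```text
time: 9.9
eef_pos: [0.6084, -0.2175, 0.144]
eef_rot: [0.0, 0.228, 0.974, -0.0]
wrist_force: [-0.2, -0.2, -2.0]
gripper_width: 0.525
gripper_force: 41.3
```

View pics/held2.png

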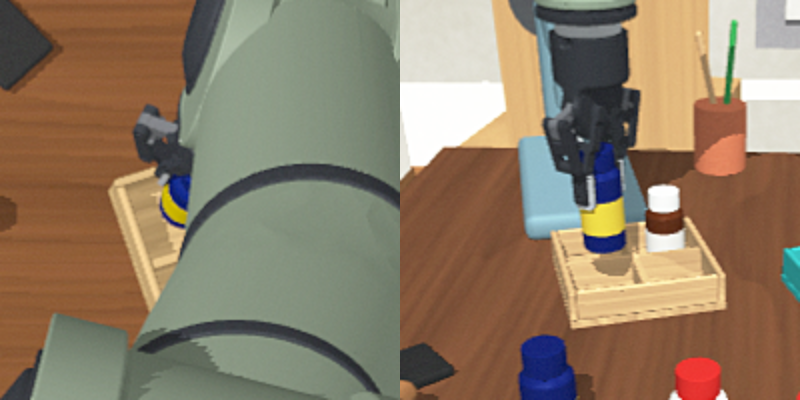

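The bottle hangs upright above the crate, as the numbers say. Next I lower it.

```bash
python3 -m creep '[[[0,0,-0.6],0],[[0,0,-0.6],0],[[0,0,-0.6],0],[[0,0,-0.6],0],[[0,0,-0.4],0],[[0,0,-0.2],0],[[0,0,-0.1],0],[[0,0,0],0]]'
python3 -m creep '[[[0,0,-0.05],0],[[0,0,-0.05],0],[[0,0,0],0]]'
```

```text
time: 10.8
eef_pos: [0.608, -0.2172, 0.0813]
eef_rot: [0.0, 0.228, 0.974, -0.0]
wrist_force: [1.5, 0.6, -1.3]
gripper_width: 0.524
gripper_force: 41.3
time: 11.1
eef_pos: [0.6085, -0.2175, 0.0803]
eef_rot: [0.001, 0.228, 0.974, -0.0]
wrist_force: [-1.0, 0.1, 6.0]
gripper_width: 0.527
gripper_force: 41.6
```

```bash
python3 -m creep '[[[0,0,0],0],[[0,0,0],0],[[0,0,0],0],[[0,0,0],0],[[0,0,0],0],[[0,0,0],0],[[0,0,0],0],[[0,0,0],0]]' -0.7 40
python3 -m creep '[[[0,0,0.3],0],[[0,0,0.6],0],[[0,0,1],0],[[0,0,1],0],[[0,0,1],0],[[0,0,1],0],[[0,0,1],0],[[0,0,1],0],[[0,0,1],0],[[0,0,0],0]]'
```

```text
time: 11.9
eef_pos: [0.6079, -0.2172, 0.0793]
eef_rot: [-0.0, 0.228, 0.974, -0.0]
wrist_force: [0.1, 0.7, -0.0]
gripper_width: 0.848
gripper_force: 0.0
time: 12.9
eef_pos: [0.609, -0.2177, 0.2412]
eef_rot: [0.002, 0.228, 0.974, -0.0]
wrist_force: [0.3, -0.2, -0.3]
gripper_width: 0.85
gripper_force: 0.0
```

```bash
python3 -m creep '[[[0.1,1,0],0],[[0.1,1,0],0],[[0.1,1,0],0],[[0,1,0],0],[[0,1,0],0],[[0,1,0],0],[[0,1,0],0],[[0,1,0],0],[[0,1,0],0],[[0,1,0],0],[[0,1,0],0],[[0,1,0],0]]' -1
python3 -m creep '[[[0,1,0],0],[[0,0.8,0],0],[[0,0,0],0],[[0,0,0],0]]'
python3 - <<'E'
from h import *
im=snap("side","side3")[:,:,::-1]
cv2.imwrite("pics/s3.png",cv2.resize(im[60:340,120:440],None,fx=2,fy=2))
E
```

```text
time: 14.1
eef_pos: [0.6138, 0.0236, 0.2377]
eef_rot: [0.0, 0.228, 0.974, 0.0]
wrist_force: [-0.7, -0.2, -0.0]
gripper_width: 1.0
gripper_force: 0.0
time: 14.5
eef_pos: [0.6139, 0.0585, 0.2374]
eef_rot: [0.0, 0.228, 0.974, -0.0]
wrist_force: [-0.3, -0.5, -0.5]
gripper_width: 1.0
gripper_force: 0.0
```

View pics/s3.png

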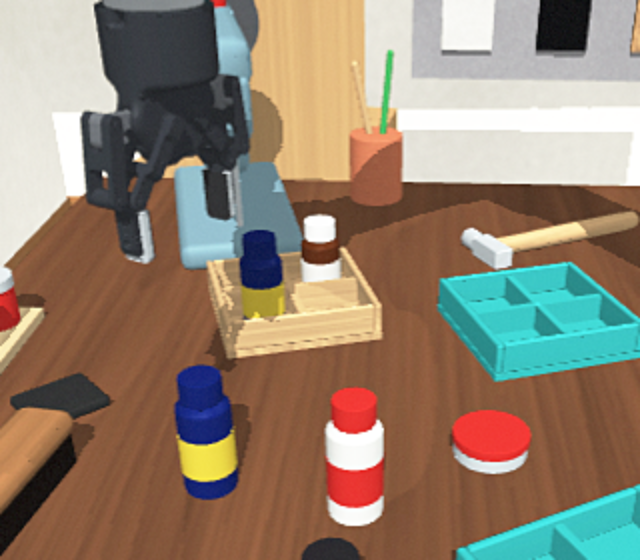

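Bottle 1 stands upright in its cell at crop (262,285), and the brown bottle is untouched at (320,250). Now I'll grasp the second bottle.

```bash
python3 -m creep '[[[0,0,-1],0],[[0,0,-1],0],[[0,0,-1],0],[[0,0,-1],0],[[0,0,-1],0],[[0,0,-1],0],[[0,0,-1],0],[[0,0,-0.8],0],[[0,0,-0.5],0],[[0,0,0],0]]'
python3 -m creep '[[[0,0,0],0],[[0,0,0],0],[[0,0,0],0],[[0,0,0],0],[[0,0,0],0],[[0,0,0],0],[[0,0,0],0],[[0,0,0],0],[[0,0,0],0],[[0,0,0],0]]' 1 40
```

```text
time: 15.55
eef_pos: [0.6134, 0.0583, 0.0702]
eef_rot: [-0.001, 0.229, 0.974, -0.0]
wrist_force: [0.1, -0.3, 0.1]
gripper_width: 0.999
gripper_force: 0.0
time: 16.55
eef_pos: [0.6144, 0.0586, 0.0723]
eef_rot: [0.001, 0.228, 0.974, 0.0]
wrist_force: [-1.1, -0.8, 6.8]
gripper_width: 0.521
gripper_force: 40.1
```

```bash
python3 -m creep '[[[0,0,0.5],0],[[0,0,1],0],[[0,0,1],0],[[0,0,1],0],[[0,0,1],0],[[0,0,1],0],[[0,0,1],0],[[0,0,1],0],[[0,0,0.6],0],[[0,0,0],0]]'
python3 -m creep '[[[-0.2,-0.5,0],0],[[-0.3,-1,0],0],[[-0.3,-1,0],0],[[-0.3,-1,0],0],[[-0.3,-1,0],0],[[-0.3,-1,0],0],[[-0.3,-1,0],0],[[-0.3,-1,0],0],[[-0.3,-1,0],0],[[-0.3,-1,0],0],[[-0.3,-1,0],0],[[-0.3,-1,0],0]]'
python3 -m creep '[[[-0.3,-1,0],0],[[-0.3,-1,0],0],[[-0.1,-1,0],0],[[0,-0.5,0],0],[[0,0,0],0],[[0,0,0],0]]'
```

```text
time: 17.55
eef_pos: [0.6145, 0.0589, 0.2352]
eef_rot: [0.001, 0.228, 0.974, 0.001]
wrist_force: [1.3, -0.4, -2.4]
gripper_width: 0.526
gripper_force: 41.5
time: 18.75
eef_pos: [0.5425, -0.1725, 0.2322]
eef_rot: [-0.001, 0.229, 0.974, -0.0]
wrist_force: [0.2, 0.4, -1.8]
gripper_width: 0.523
gripper_force: 41.5
time: 19.35
eef_pos: [0.5298, -0.2405, 0.2328]
eef_rot: [-0.0, 0.228, 0.974, 0.0]
wrist_force: [0.0, 0.2, -1.7]
gripper_width: 0.521
gripper_force: 41.4
```

```bash
python3 -m creep '[[[0,0,-1],0],[[0,0,-1],0],[[0,0,-1],0],[[0,0,-1],0],[[0,0,-0.6],0],[[0,0,-0.6],0],[[0,0,-0.6],0],[[0,0,-0.6],0],[[0,0,-0.6],0],[[0,0,-0.4],0],[[0,0,-0.1],0],[[0,0,0],0]]'
python3 -m creep '[[[0,0,-0.1],0],[[0,0,-0.05],0],[[0,0,0],0]]'
```

```text
time: 20.55
eef_pos: [0.5299, -0.2412, 0.0831]
eef_rot: [-0.0, 0.228, 0.974, 0.0]
wrist_force: [-0.2, 0.1, -3.0]
gripper_width: 0.526
gripper_force: 41.4
time: 20.85
eef_pos: [0.53, -0.2413, 0.0804]
eef_rot: [0.0, 0.228, 0.974, -0.0]
wrist_force: [1.0, 0.8, -1.2]
gripper_width: 0.526
gripper_force: 41.5
```

```bash
python3 -m creep '[[[0,0,-0.05],0],[[0,0,0],0]]'
python3 -m creep '[[[0,0,0],0],[[0,0,0],0],[[0,0,0],0],[[0,0,0],0],[[0,0,0],0],[[0,0,0],0],[[0,0,0],0],[[0,0,0],0]]' -0.7 40
python3 -m creep '[[[0,0,0.3],0],[[0,0,0.6],0],[[0,0,1],0],[[0,0,1],0],[[0,0,1],0],[[0,0,1],0],[[0,0,1],0],[[0,0,1],0],[[0,0,1],0],[[0,0,0],0]]'
python3 -m creep '[[[0,1,0],0],[[0,1,0],0],[[0,1,0],0],[[0,1,0],0],[[0,1,0],0],[[0,1,0],0],[[0,1,0],0],[[0,1,0],0],[[0,1,0],0],[[0,1,0],0],[[0,1,0],0],[[0,1,0],0]]'
python3 -m creep '[[[0,1,0],0],[[0,1,0],0],[[0,1,0],0],[[0,1,0],0],[[0,1,0],0],[[0,0,0],0],[[0,0,0],0]]'
python3 - <<'E'
from h import *
a=snap("top","top4")[:,:,::-1][100:250,370:530]; b=snap("side","side4")[:,:,::-1][140:290,190:350]
cv2.imwrite("pics/end.png",cv2.resize(np.hstack([a,b]),None,fx=2.5,fy=2.5))
E
```

```text
time: 21.05
eef_pos: [0.5304, -0.2415, 0.0802]
eef_rot: [0.001, 0.228, 0.974, -0.0]
wrist_force: [-2.9, 0.4, 12.2]
gripper_width: 0.525
gripper_force: 42.6
time: 21.85
eef_pos: [0.5299, -0.2412, 0.0792]
eef_rot: [-0.0, 0.228, 0.974, -0.0]
wrist_force: [0.0, 0.3, -0.2]
gripper_width: 0.848
gripper_force: 0.0
time: 22.85
eef_pos: [0.5309, -0.2417, 0.2409]
eef_rot: [0.002, 0.228, 0.974, -0.0]
wrist_force: [-0.2, -0.5, -0.5]
gripper_width: 0.852
gripper_force: 0.0
time: 24.05
eef_pos: [0.5297, -0.0004, 0.2375]
eef_rot: [0.0, 0.228, 0.974, 0.0]
wrist_force: [-0.2, -0.6, -0.4]
gripper_width: 0.853
gripper_force: 0.0
time: 24.75
eef_pos: [0.5297, 0.0988, 0.2374]
eef_rot: [0.0, 0.228, 0.974, -0.0]
wrist_force: [0.3, -0.1, 1.0]
gripper_width: 0.848
gripper_force: 0.0
```

View pics/end.png

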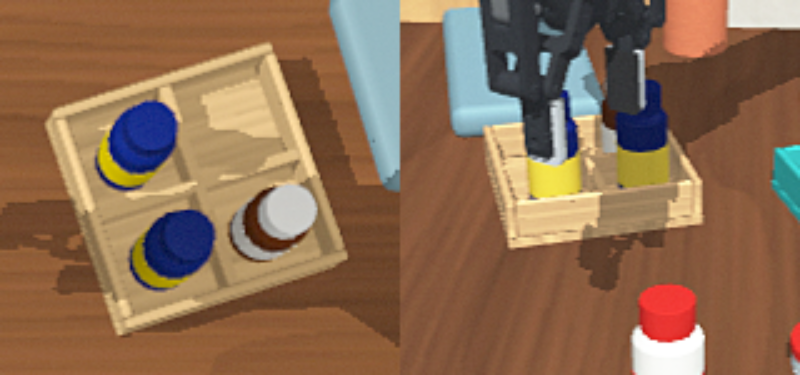

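The picture shows both blue bottles upright in cells of their own, at crop (140,145) and (175,250). The brown bottle still stands at (275,220), and the arm is clear.

```bash
python3 -c "
from plant import arm
print(arm.job_done())"
```

```text
the job is handed in; nothing more can be done
None
```

Both blue bottles were lowered upright into separate empty cells of the wooden crate, the brown bottle still stands in its cell, and I handed the job in at about 25 s; no verdict was returned.

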